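# Prise open the stamp case with a palette knife

## Robot

A 7-joint arm with a two-finger parallel gripper is mounted at the origin on the work surface. World frame = base frame: x ahead of the robot, y to its left, z up, the work surface at z = 0. Lengths are in m, angles in rad, forces in N, time in s.
With the tool pointing down it reaches from about 0.425 to 1.025 m from the base axis. Payload 9.4 kg.
Tool frame: the origin (TCP) lies on the centre line of the jaws, within the pads' length; the fingertips stand 25 mm ahead of it and the grasp point (between the pads) lies 6 mm ahead of it; z points along the fingers, y is the line along which they close (so a half turn about z gives the same grasp; the last joint's range is limited). The gripper opens to 93 mm and grips with 3 to 60 N. Pads are 15 mm wide; open, the fingers measure 128 mm over their backs; the gripper's body (75 mm by 188 mm) begins 65 mm behind the grasp point.
Start: joints at [-1.355, 0.599, -0.003, 1.599, 0.002, 0.943, -0.08], TCP at [0.209, 0.694, 0.219] pointing down, gripper open.
Joint ranges: [-2.57, 2.57], [-0.35, 1.97], [-1.29, 1.29], [0.11, 2.56], [-1.05, 4.19], [0.11, 1.86], [-2.63, 2.63]. Speed limits (rad/s): [2.22, 2.22, 3.01, 3.01, 3.14, 3.14, 3.14].

## Interface

Orientations are given as a unit quaternion [x, y, z, w].
In Python, from station import r gives the robot as it stands.
- The arm moves only by the tool jog_arm, never from a script. Its arguments are lists of equal length, an entry for each row: "slide": the shift along the tool's x, y, z in units of 40 mm (1.0 is 40 mm), a list of three; "rotation": the turn, a rotation vector about the tool's x, y, z in units of 6 degrees (1.0 is 6 degrees), a list of three; "grip": the opening in per cent of the stroke, from 0 (shut) to 100 (fully open). A call has 1 to 10 rows; each row shifts and turns the commanded pose from where the row before left it, along the tool's axes as they then stand; what a row does not reach is not made up. A row lasts 1/10 s, in which the tool goes at most 50 mm and 8.59 degrees, less where a joint would pass 70% of its speed; a pose out of reach is approached as far as the arm can. A call is refused whole if a number of a shift passes 1 or a number of a turn 1, either way. A call with a gripper value outside its range is refused whole. The fingers move at their own pace and stop on an object; the grip force is fixed at half the most. Time passes only in rows, so rows that do not move let the fingers close. It gives the time, the measured TCP pose, the force, the opening and the grip force at its end, in the units of the state.
- r.observe(): the state, without advancing time (a new reading comes with each control period).
- r.get_image(name): name is "scene" or "side" or "wrist"; returns a dict with "pixels" (420x560x3 uint8, red, green, blue), "depth" (420x560 float32, m along the optical axis (not along the pixel's ray), 0 where there is no reading), "K" (3x3 intrinsics, pixels), "k1" (the pictures are not rectified: a ray, as slopes to the right and down, at radius r is drawn at 1 + k1 r^2 times it, then the intrinsics apply), "extrinsics" (4x4, takes a point from world to camera coordinates); the wrist camera has in their place "hand_eye" (4x4, takes a point from camera to tool coordinates, whose origin is the TCP and whose axes are the flange's). Camera axes: x right, y up, looking along -z (the intrinsics and any distortion apply to the point x, -y, -z); pixel columns grow to the right and rows downward; lengths in m; the calibration is good to about 2 mm. A picture is of the moment at which its call begins: read the wrist's pose just before it.
- r.sign_off(): hands the job in; it is judged then, once.
The state is a dict: "time": time; "q": joint angles; "qd": joint speeds; "tau": joint torques, N m; "tool_pos": TCP position; "ee_rot": TCP orientation; "contact_force": force on the tool from outside, world axes, zero at the start; "moment": the same for the moment, N m; "grip_width": finger opening in m; "finger_force": force on a finger pad.
Only numpy, scipy, OpenCV 4.12 (cv2) and the standard library are available. Lean on these libraries where they do the work, as an engineer would, in place of code of your own. Each camera call takes 0.05 s, during which the arm holds its last target. There are 200 camera calls.

## Task

The lid of the wooden stamp case is too tight for fingers: pick up the palette knife, put its blade into the slot at the top of the case's front and prise the lid up with it, keeping the gripper off the lid until it is well ajar. Then swing the lid, with the knife or the gripper, upright or further back, where its stiff hinge keeps it. Finally lay the knife flat on the table clear of the case without dropping it, and leave the glue jar, hand stamp and tumbler where they stand.

Things in the scene. Friction and masses are not known exactly. Their poses are not given: they have to be found in the camera images.
- case: wooden box fixed to the table, 150 (x) by 160 (y) by 70 mm high, dark wood, walls 8 mm, with a pale 8 mm hinged lid on top, flush with its sides (lid top at 78.5 mm). Origin: centre of the underside. Its -x side is the front, with the slot; the hinge runs along the +x side. Its +x points roughly to world +y, so the front faces the robot's right. Stamps inside are under 40 mm high
- case_slot (a point): middle of the slot's lower edge, on the outer face of the front wall, 60 mm above the table. The slot is a notch in the top of the front wall, 70 mm wide (along case y) and 10 mm high, closed above by the underside of the lid; it goes through the 8 mm wall into the hollow case. The axes are the case's: +x goes into the slot
- lid (a joint): lid angle about the hinge, rad: 0 shut, 1.57 upright, stop at 1.8. The lid is a plain wooden board, 150 (from hinge to front edge) by 160 by 8 mm, about 0.12 kg; the hinge is stiff, so that the lid stays wherever it is left; raising it takes 2 to 3 N at 110 mm from the hinge
- lid_hinge (a point): middle of the hinge line, 70.5 mm above the table, at the level of the lid's underside; the hinge line is the case's y axis
- lid_edge (a point): middle of the lid's front edge, on its underside; moves with the lid
- knife: straight palette knife, 195 mm long, 70 g, loose, along its x axis. Origin: underside, mid length. Dark wooden handle x -97.5 to -2.5 mm, 18 mm wide, 20 mm high, rests on the table; steel blade x -2.5 to 97.5 mm, 24 mm wide, 2.5 mm thick, level at half the handle's height (10 mm above the underside). The blade starts roughly towards the case
- knife_grip (a point): point to grip: on the handle's centre line, 40 mm behind the origin, 10 mm above the underside, near the centre of mass
- knife_tip (a point): middle of the blade's end, 137.5 mm ahead of knife_grip, same height
- glue: bystander: white glue jar with a black lid, diameter 60 mm, 70 mm high; origin under its centre
- stamp: bystander: wooden hand stamp, block 75 by 50 by 25 mm with a turned knob, 69 mm high in all; origin under its centre
- tumbler: bystander: glass tumbler, diameter 70 mm, 110 mm high; origin under its centre
Things that resemble listed ones, but are neither listed nor needed, are in the scene too. What is shaped like the knife but green, orange or purple is not meant.

How it is judged:
By the outcome, as a careful person would: the job done as asked, in the order asked, and still so for the second after the job is handed in, with the robot touching nothing.
It also fails if it takes over 58 s, if anything falls off the work surface, if the arm or the gripper's body presses on something with over 40 N, if the wrist force passes 120 N, or if a joint passes its speed limit or range.

## Working session

There is one attempt and no reset: what is moved stays moved. The work goes in short steps, Python scripts to look and compute and a tool call to move; the robot and the scene stay as the last step left them, time stands still between calls to the robot, and variables do not carry over. Pictures are saved under pics/ and viewed, at most 10 in all, crops included, and the job is handed in when it is done.

Besides the shell and the picture viewer there is one more tool, called after ">>>" as name(argument=value, ...), one argument or row to a line, values as JSON. jog_arm: Moves the arm, as the interface text tells. Its arguments: {"type":"object","properties":{"slide":{"type":"array"},"rotation":{"type":"array"},"grip":{"type":"array"}},"required":["slide","rotation","grip"]}

```bash
mkdir -p pics; ls; cat > h.py <<'E'
import numpy as np, cv2
from scipy.spatial.transform import Rotation as R
from station import r
def cam(name):
    s=r.observe(); im=r.get_image(name)
    if 'extrinsics' in im: T=np.linalg.inv(np.array(im['extrinsics']))
    else:
        W=np.eye(4); W[:3,:3]=R.from_quat(s['ee_rot']).as_matrix(); W[:3,3]=s['tool_pos']
        T=W@np.array(im['hand_eye'])
    im['T']=T; return im
def cloud(im):
    K=np.array(im['K']);k=float(im['k1']); d=im['depth']
    v,u=np.mgrid[:d.shape[0],:d.shape[1]]
    p=cv2.undistortPoints(np.stack([u,v],-1).reshape(-1,1,2).astype(np.float64),K,np.array([k,0,0,0.])).reshape(-1,2)
    P=np.c_[p[:,0],-p[:,1],-np.ones(len(p))]*d.reshape(-1,1)
    return (P@im['T'][:3,:3].T+im['T'][:3,3]).reshape(*d.shape,3)
def save(im,n): cv2.imwrite('pics/'+n+'.png',im['pixels'][...,::-1])
E
python3 - <<'E'
from h import *
import pickle
np.set_printoptions(precision=3,suppress=True)
s=r.observe(); print(s['time'],s['tool_pos'],s['ee_rot'],s['contact_force'])
ims={}
for n in ['scene','side','wrist']:
    im=cam(n); save(im,n+'0'); ims[n]=im; print(n,im['T'][:3,3],(im['depth']>0).mean())
pickle.dump(ims,open('ims0.pkl','wb'))
a=np.vstack([np.hstack([ims['scene']['pixels']]),ims['side']['pixels']])
E
```

```text
pics
0.0 [0.209 0.694 0.219] [ 0.146  0.989 -0.001 -0.   ] [0.69  0.163 0.123]
scene [ 1.294 -0.708  0.745] 0.9901743197278912
side [-0.198 -0.643  0.707] 0.9957610544217687
wrist [0.13  0.718 0.384] 0.996156462585034
```

View pics/scene0.png

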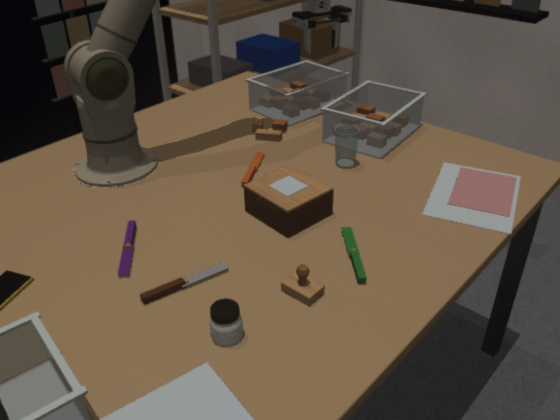

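View pics/side0.png

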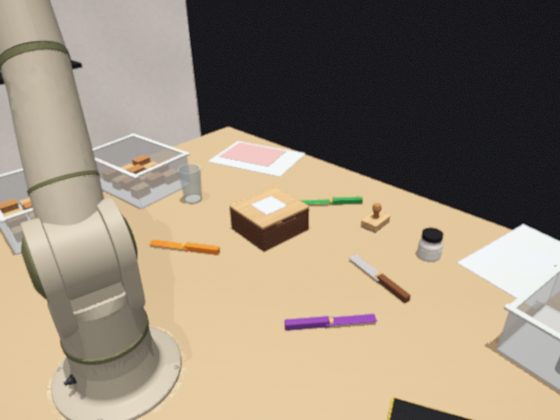

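The scene image shows the knife from (145,294) to (228,267) and the case around (288,198). The stamp is at (303,285), the glue at (226,322) and the tumbler at (346,146). In the side image the knife runs from (408,296) to (350,260) and the case is at (270,217).

```bash
python3 - <<'E'
from h import *
import pickle
np.set_printoptions(precision=4,suppress=True)
ims=pickle.load(open('ims0.pkl','rb'))
box={'scene':{'knife':(135,255,240,308),'case':(238,160,338,235),'stamp':(278,260,328,305),'glue':(205,296,248,346),'tumbler':(330,120,362,170),'green':(335,222,370,285)},
'side':{'knife':(342,250,415,304),'case':(225,185,315,248),'stamp':(358,198,394,234),'glue':(414,225,446,264),'tumbler':(176,162,206,206),'green':(300,190,366,212)}}
for n in box:
    C=cloud(ims[n]); px=ims[n]['pixels'].astype(int)
    t=C[300:330,270:300].reshape(-1,3) if n=='scene' else C[270:300,240:270].reshape(-1,3)
    print(n,'table z',np.median(t[:,2]))
    for o,(a,b,c,d) in box[n].items():
        P=C[b:d,a:c].reshape(-1,3); z=P[:,2]
        if o=='case':
            Q=P[abs(z-.078)<.006]
        else: Q=P[(z>.006)&(z<.13)]
        rc=cv2.minAreaRect((Q[:,:2]*1000).astype(np.float32))
        print(o,len(Q),'rect',np.round(rc[0],1),np.round(rc[1],1),round(rc[2],1),'zmed',np.median(Q[:,2]),'zmax',np.percentile(Q[:,2],98))
        if o=='knife':
            A=px[b:d,a:c].reshape(-1,3)[(z>.006)&(z<.13)]
            dark=A.sum(1)<200
            for nm,m in(('handle',dark),('blade',~dark)):
                q=Q[m];r2=cv2.minAreaRect((q[:,:2]*1000).astype(np.float32)); print('  ',nm,m.sum(),q.mean(0),np.percentile(q[:,2],[10,50,95]),r2)
E
```

```text
scene table z 0.0005328847355551836
knife 1059 rect [ 624.5 -244. ] [196.7 210.4] 61.1 zmed 0.016234321551581665 zmax 0.07206913789814934
   handle 680 [ 0.6081 -0.2542  0.0326] [0.0099 0.0202 0.0718] ((626.1669311523438, -254.5885009765625), (176.34498596191406, 185.20010375976562), 57.05155944824219)
   blade 379 [ 0.5765 -0.1705  0.0125] [0.0101 0.0119 0.0178] ((616.802978515625, -239.73782348632812), (196.68487548828125, 192.857177734375), 61.14133834838867)
case 2262 rect [547.4 138.8] [157.8 165.9] 83.7 zmed 0.07950840121411645 zmax 0.08232029451381205
stamp 997 rect [764.  -67.1] [78.6 53.8] 1.9 zmed 0.025427983336626547 zmax 0.0687381614486268
glue 1306 rect [ 737.2 -253.1] [56.7 56.7] 81.8 zmed 0.05174792200944889 zmax 0.0724302530159472
tumbler 1285 rect [477.8 479.8] [ 90.2 175.5] 42.5 zmed 0.07550800239099098 zmax 0.11131745697608557
green 582 rect [771.2 100.8] [ 24.2 199.1] 46.8 zmed 0.014553395969178984 zmax 0.022899077557835476
side table z -0.0016765360024377784
knife 594 rect [ 565.8 -206.4] [198.6  27.3] 75.1 zmed 0.011545707959619622 zmax 0.020944242924876764
   handle 99 [ 0.5445 -0.2628  0.0111] [0.0076 0.0111 0.0155] ((545.3311767578125, -259.91595458984375), (85.68429565429688, 9.77007007598877), 80.67041015625)
   blade 495 [ 0.5647 -0.2087  0.0135] [0.0077 0.0118 0.0205] ((565.8591918945312, -205.99693298339844), (197.7517852783203, 27.261550903320312), 75.13839721679688)
case 1738 rect [546.5 141.3] [159.2 162. ] 84.2 zmed 0.0769187645324938 zmax 0.07969507166124293
stamp 474 rect [775.7 -24.1] [155.5  86. ] 72.8 zmed 0.02249441767852517 zmax 0.06647277414317877
glue 674 rect [ 730.7 -248.9] [59.5 54.1] 56.6 zmed 0.0449514533403767 zmax 0.06928233597278644
tumbler 882 rect [511.5 471.1] [143.6  69.1] 76.2 zmed 0.075066669586422 zmax 0.1089697216456113
green 391 rect [721. 108.] [131.1 252.9] 82.9 zmed 0.013485685670704406 zmax 0.07746145124110501
```

```bash
cat >> h.py <<'E'
def pose(head,pitch=0.,roll=0.):
    """tool down, tool x along world heading (deg); pitch (deg) raises the +x end"""
    h=np.radians(head); x=np.array([np.cos(h),np.sin(h),0]); z=np.array([0,0,-1.]); y=np.cross(z,x)
    M=np.c_[x,y,z]
    return R.from_rotvec(np.cross(x,[0,0,1])*np.radians(pitch))*R.from_matrix(M)
def plan(targets,cur=None,dec=2):
    """targets: (pos,Rot,nrows). prints rows of slide, rotation"""
    s=r.observe()
    p,q=(np.array(s['tool_pos']),R.from_quat(s['ee_rot'])) if cur is None else cur
    S=[];O=[]
    for tp,tq,n in targets:
        tp=np.array(tp,float)
        for i in range(n):
            k=n-i
            sl=np.round(q.inv().apply((tp-p)/k)/.04,dec); ro=np.round(np.degrees((q.inv()*tq).as_rotvec()/k)/6,dec)
            p=p+q.apply(sl*.04); q=q*R.from_rotvec(np.radians(ro*6)); S.append(sl.tolist());O.append(ro.tolist())
    for i in range(0,len(S),10): print('slide',S[i:i+10],'\nrot',O[i:i+10])
    m=max(np.abs(S).max(),np.abs(O).max()); print('max',m,'end',p.round(4),q.as_quat().round(3))
    return p,q
E
python3 - <<'E'
from h import *
plan([([.50,.25,.24],pose(110),14),([.556,-.235,.20],pose(75.1),16)],dec=1)
E
```

```text
slide [[-0.7, -0.6, -0.0], [-0.8, -0.6, -0.0], [-0.8, -0.5, -0.0], [-0.8, -0.5, -0.0], [-0.9, -0.4, -0.1], [-0.9, -0.4, -0.0], [-0.9, -0.3, -0.1], [-0.9, -0.2, -0.0], [-0.9, -0.2, -0.1], [-0.9, -0.1, -0.0]] 
rot [[-0.0, 0.0, 0.6], [-0.0, 0.0, 0.6], [-0.0, 0.0, 0.6], [-0.0, 0.0, 0.6], [-0.0, 0.0, 0.6], [-0.0, 0.0, 0.7], [-0.0, 0.0, 0.6], [-0.0, 0.0, 0.7], [-0.0, 0.0, 0.6], [-0.0, 0.0, 0.7]]
slide [[-0.9, -0.0, -0.1], [-1.0, 0.0, -0.0], [-0.9, 0.1, -0.1], [-1.0, 0.2, -0.0], [-0.7, -0.2, 0.1], [-0.7, -0.1, 0.1], [-0.8, -0.1, 0.1], [-0.8, -0.1, 0.1], [-0.8, -0.0, 0.0], [-0.8, -0.0, 0.1]] 
rot [[-0.0, 0.0, 0.6], [-0.0, 0.0, 0.7], [-0.0, 0.0, 0.6], [-0.0, 0.0, 0.7], [-0.0, 0.0, 0.4], [-0.0, 0.0, 0.4], [-0.0, 0.0, 0.4], [-0.0, 0.0, 0.4], [-0.0, 0.0, 0.3], [-0.0, 0.0, 0.4]]
slide [[-0.8, 0.0, 0.0], [-0.7, 0.0, 0.1], [-0.8, 0.1, 0.0], [-0.7, 0.1, 0.1], [-0.7, 0.1, 0.0], [-0.8, 0.1, 0.1], [-0.7, 0.2, 0.0], [-0.7, 0.2, 0.1], [-0.7, 0.2, 0.0], [-0.8, 0.2, 0.1]] 
rot [[-0.0, 0.0, 0.3], [-0.0, 0.0, 0.4], [-0.0, 0.0, 0.3], [-0.0, 0.0, 0.4], [-0.0, 0.0, 0.3], [-0.0, 0.0, 0.4], [0.0, 0.0, 0.3], [0.0, 0.0, 0.4], [0.0, 0.0, 0.3], [0.0, 0.0, 0.4]]
max 1.0 end [ 0.5554 -0.2353  0.1997] [ 0.793  0.609 -0.     0.   ]
```

>>> jog_arm(
  slide=[
    [-0.7,-0.6,0],
    [-0.8,-0.6,0],
    [-0.8,-0.5,0],
    [-0.8,-0.5,0],
    [-0.9,-0.4,-0.1],
    [-0.9,-0.4,0],
    [-0.9,-0.3,-0.1],
    [-0.9,-0.2,0],
    [-0.9,-0.2,-0.1],
    [-0.9,-0.1,0],
  ],
  rotation=[
    [0,0,0.6],
    [0,0,0.6],
    [0,0,0.6],
    [0,0,0.6],
    [0,0,0.6],
    [0,0,0.7],
    [0,0,0.6],
    [0,0,0.7],
    [0,0,0.6],
    [0,0,0.7],
  ],
  grip=[60,60,60,60,60,60,60,60,60,60],
)

```text
time: 1.15
tool_pos: [0.4149, 0.374, 0.2318]
ee_rot: [0.46, 0.888, 0.0, 0.0]
contact_force: [0.6, 0.3, -0.4]
grip_width: 0.0557
finger_force: 0.0
```

>>> jog_arm(
  slide=[
    [-0.9,0,-0.1],
    [-1.0,0,0],
    [-0.9,0.1,-0.1],
    [-1.0,0.2,0],
    [-0.7,-0.2,0.1],
    [-0.7,-0.1,0.1],
    [-0.8,-0.1,0.1],
    [-0.8,-0.1,0.1],
    [-0.8,0,0],
    [-0.8,0,0.1],
  ],
  rotation=[
    [0,0,0.6],
    [0,0,0.7],
    [0,0,0.6],
    [0,0,0.7],
    [0,0,0.4],
    [0,0,0.4],
    [0,0,0.4],
    [0,0,0.4],
    [0,0,0.3],
    [0,0,0.4],
  ],
  grip=[60,60,60,60,60,60,60,60,60,60],
)

```text
time: 2.15
tool_pos: [0.5246, 0.0634, 0.2196]
ee_rot: [0.669, 0.743, 0.0, 0.0]
contact_force: [0.4, 0.8, -0.1]
grip_width: 0.0558
finger_force: 0.0
```

>>> jog_arm(
  slide=[
    [-0.8,0,0],
    [-0.7,0,0.1],
    [-0.8,0.1,0],
    [-0.7,0.1,0.1],
    [-0.7,0.1,0],
    [-0.8,0.1,0.1],
    [-0.7,0.2,0],
    [-0.7,0.2,0.1],
    [-0.7,0.2,0],
    [-0.8,0.2,0.1],
  ],
  rotation=[
    [0,0,0.3],
    [0,0,0.4],
    [0,0,0.3],
    [0,0,0.4],
    [0,0,0.3],
    [0,0,0.4],
    [0,0,0.3],
    [0,0,0.4],
    [0,0,0.3],
    [0,0,0.4],
  ],
  grip=[60,60,60,60,60,60,60,60,60,60],
)

```text
time: 3.15
tool_pos: [0.5559, -0.2356, 0.1994]
ee_rot: [0.793, 0.609, 0.0, 0.0]
contact_force: [0.9, 0.5, 0.6]
grip_width: 0.0556
finger_force: 0.0
```

Accurate tracking. Next I'll look from the wrist, measuring the knife and the case front together.

```bash
python3 - <<'E'
from h import *
np.set_printoptions(precision=4,suppress=True)
s=r.observe(); print(s['q'])
im=cam('wrist'); save(im,'w1'); C=cloud(im); z=C[...,2]
m=(z>.007)&(z<.03)&(abs(C[...,0]-.566)<.08)&(C[...,1]<-.09)&(C[...,1]>-.32)
Q=C[m]; print(m.sum(),cv2.minAreaRect((Q[:,:2]*1000).astype(np.float32)),'table',np.median(z[(abs(z)<.006)]))
for a,nm in((z>.017,'handle'),((z>.007)&(z<.015),'blade')):
    q=C[m&a]; print(nm,len(q),np.median(q[:,2]),cv2.minAreaRect((q[:,:2]*1000).astype(np.float32)))
E
```

```text
[ 0.0066  0.508   0.4435  1.9253 -0.304   0.7735  0.3591]
3723 ((567.4505615234375, -208.5841064453125), (193.7524871826172, 23.56210708618164), 76.7362060546875) table 0.0001442859837856858
handle 1423 0.019924382467215007 ((555.8391723632812, -253.50161743164062), (100.89274597167969, 17.173572540283203), 75.68555450439453)
blade 2257 0.011278473907611053 ((577.1255493164062, -167.5402374267578), (109.41497039794922, 23.56210708618164), 76.7362060546875)
```

View pics/w1.png

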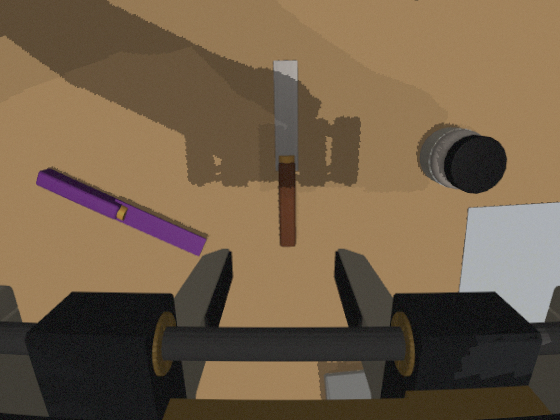

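The wrist image shows the knife upright in the picture at columns 275–298, tip at row 60 and handle end at row 245. There is free space around it. Descending.

```bash
python3 - <<'E'
from h import *
plan([([.5573,-.2463,.06],pose(76),5),([.5573,-.2463,.027],pose(76),4)],dec=2)
E
```

```text
slide [[-0.01, 0.02, 0.7], [-0.02, 0.02, 0.7], [-0.02, 0.01, 0.69], [-0.01, 0.02, 0.7], [-0.02, 0.01, 0.69], [0.0, 0.0, 0.21], [0.0, 0.0, 0.21], [0.0, 0.0, 0.2], [0.0, 0.0, 0.21]] 
rot [[0.0, 0.01, -0.05], [0.0, 0.01, -0.05], [0.0, 0.0, -0.05], [0.01, 0.01, -0.05], [0.0, 0.0, -0.04], [0.0, 0.0, -0.0], [0.0, 0.0, -0.0], [0.0, 0.0, -0.0], [0.0, 0.0, -0.0]]
max 0.7 end [ 0.5572 -0.2463  0.0269] [ 0.788  0.615 -0.     0.   ]
```

>>> jog_arm(
  slide=[
    [-0.02,0.02,0.7],
    [-0.02,0.02,0.7],
    [-0.02,0.01,0.7],
    [-0.01,0.02,0.7],
    [-0.01,0.01,0.7],
    [0,0,0.2],
    [0,0,0.2],
    [0,0,0.2],
    [0,0,0.2],
    [0,0,0],
  ],
  rotation=[
    [0,0,-0.05],
    [0,0,-0.05],
    [0,0,-0.05],
    [0,0,-0.05],
    [0,0,-0.05],
    [0,0,0],
    [0,0,0],
    [0,0,0],
    [0,0,0],
    [0,0,0],
  ],
  grip=[60,60,60,60,60,60,60,60,60,60],
)

```text
time: 4.2
tool_pos: [0.5577, -0.2386, 0.0271]
ee_rot: [0.785, 0.619, -0.0, -0.0]
contact_force: [0.1, -0.0, -0.1]
grip_width: 0.0559
finger_force: 0.0
```

>>> jog_arm(
  slide=[
    [0,0,0],
    [0,0,0],
    [0,0,0],
    [0,0,0],
    [0,0,0],
    [0,0,0],
    [0,0,0],
    [0,0,0],
  ],
  rotation=[
    [0,0,0],
    [0,0,0],
    [0,0,0],
    [0,0,0],
    [0,0,0],
    [0,0,0],
    [0,0,0],
    [0,0,0],
  ],
  grip=[40,20,10,0,0,0,0,0],
)

```text
time: 5.0
tool_pos: [0.5577, -0.2388, 0.0274]
ee_rot: [0.785, 0.619, 0.0, 0.0]
contact_force: [0.2, -0.4, -0.7]
grip_width: 0.0007
finger_force: 0.0
```

```bash
python3 - <<'E'
from h import *
s=r.observe(); print(s['grip_width'],s['finger_force'],s['tool_pos'])
im=cam('wrist'); im2=cam('scene'); 
a=im['pixels'][100:,130:430]; b=cv2.resize(im2['pixels'][180:340,90:290],(400,320))
cv2.imwrite('pics/w2.png',np.hstack([a,b])[...,::-1])
E
```

```text
0.0007276550825483494 0.0 [ 0.55773041 -0.23883242  0.0274354 ]
```

View pics/w2.png

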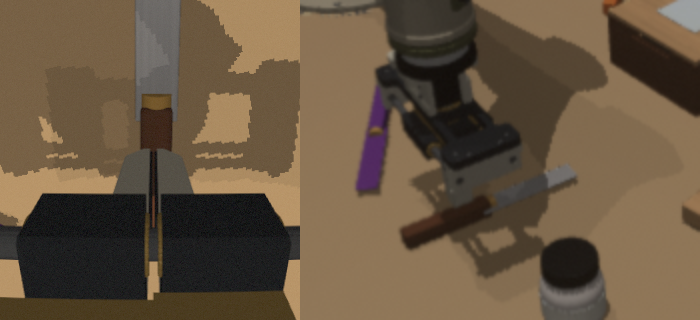

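The crop shows the jaws shut above the handle, not around it (left crop, fingertips near (153,155)). I'll measure the tips by depth.

```bash
python3 - <<'E'
from h import *
np.set_printoptions(precision=3,suppress=True)
im=cam('wrist'); C=cloud(im); s=r.observe()
T=(C-s['tool_pos'])@R.from_quat(s['ee_rot']).as_matrix()
for (u,v) in [(275,252),(295,252),(270,262),(300,262),(265,280),(305,280),(285,225),(285,235),(285,160),(285,203),(200,130)]: print(u,v,'world',C[v,u],'tool',T[v,u])
im=cam('scene'); C=cloud(im)
# finger points in the scene, crop (500,160)->(90+500-300)/2..
for cx,cy in [(445,160),(455,180),(470,200),(480,190),(515,140),(505,170),(450,215),(420,225)]:
    u=90+(cx-300)//2; v=180+cy//2; P=C[v,u]; print(cx,cy,'world',P,'tool',(P-s['tool_pos'])@R.from_quat(s['ee_rot']).as_matrix())
E
```

```text
275 252 world [ 0.556 -0.229  0.031] tool [ 0.009 -0.004 -0.004]
295 252 world [ 0.566 -0.232  0.03 ] tool [ 0.009  0.007 -0.003]
270 262 world [ 0.554 -0.229  0.042] tool [ 0.009 -0.006 -0.015]
300 262 world [ 0.568 -0.233  0.042] tool [ 0.008  0.009 -0.014]
265 280 world [ 0.552 -0.228  0.062] tool [ 0.009 -0.008 -0.034]
305 280 world [ 0.569 -0.232  0.062] tool [ 0.009  0.01  -0.034]
285 225 world [ 0.564 -0.219  0.021] tool [0.02  0.001 0.007]
285 235 world [ 0.562 -0.226  0.019] tool [0.014 0.001 0.008]
285 160 world [ 0.572 -0.186  0.012] tool [0.054 0.001 0.015]
285 203 world [ 0.566 -0.208  0.019] tool [0.032 0.001 0.009]
200 130 world [ 0.529 -0.16   0.   ] tool [ 0.07  -0.047  0.027]
445 160 world [ 0.626 -0.293  0.149] tool [-0.037  0.079 -0.122]
455 180 world [ 0.634 -0.291  0.129] tool [-0.033  0.086 -0.102]
470 200 world [ 0.571 -0.236  0.035] tool [ 0.005  0.012 -0.008]
480 190 world [ 0.53  -0.196  0.   ] tool [ 0.036 -0.037  0.027]
515 140 world [ 0.652 -0.233  0.15 ] tool [ 0.028  0.091 -0.123]
505 170 world [ 0.644 -0.243  0.117] tool [ 0.016  0.085 -0.09 ]
450 215 world [ 0.557 -0.254  0.02 ] tool [-0.015  0.003  0.007]
420 225 world [ 0.547 -0.284  0.021] tool [-0.046 -0.     0.007]
```

>>> jog_arm(
  slide=[
    [0,0,0],
    [0,0,0],
    [0,0,0],
    [0,0,0],
  ],
  rotation=[
    [0,0,0],
    [0,0,0],
    [0,0,0],
    [0,0,0],
  ],
  grip=[50,50,50,50],
)

```text
time: 5.6
tool_pos: [0.5577, -0.2388, 0.0274]
ee_rot: [0.785, 0.619, 0.0, 0.0]
contact_force: [-0.6, -0.0, 0.8]
grip_width: 0.0279
finger_force: 0.0
```

```bash
python3 - <<'E'
from h import *
np.set_printoptions(precision=3,suppress=True)
im=cam('wrist'); C=cloud(im); s=r.observe(); print(s['tool_pos'],s['grip_width'])
T=(C-s['tool_pos'])@R.from_quat(s['ee_rot']).as_matrix()
z=T[...,2]
for u in range(220,350,10):
    v=np.arange(225,275,3); print(u,(z[v,u]*1000).round(0).astype(int))
for n in ('scene','side'):
    im=cam(n);D=cloud(im);t=(D-s['tool_pos'])@R.from_quat(s['ee_rot']).as_matrix()
    m=(abs(t[...,0])<.015)&(abs(t[...,1])>.022)&(abs(t[...,1])<.05)&(t[...,2]<.024)&(t[...,2]>-.03)
    print(n,m.sum(),np.percentile(t[m][:,2],[50,80,90,95,99]) if m.sum() else '')
    print(np.histogram(t[m][:,2],bins=10))
E
```

```text
[ 0.558 -0.239  0.027] 0.03203148287493566
220 [ 28  28  26  27  28  28  26  28  26  27  27  27  27  28  27  27 -26]
230 [ 27  28  28  28  27  28  27  27  28  27  28 -11 -15 -17 -22 -25 -28]
240 [ 27  28  27  26  28  28  28  28  27  -4  -8 -10 -14 -18 -22 -24 -28]
250 [ 27  27  27  28  28  26  27  27   0  -3  -7 -11 -14 -17 -21 -23 -27]
260 [28 26 28 27 27 28 27 27 28 28 27 26 28 27 28 28 27]
270 [28 28 27 27 28 27 26 27 28 27 27 27 28 27 28 28 27]
280 [7 7 6 7 7 6 7 8 7 8 7 7 7 8 8 6 7]
290 [7 8 8 7 7 9 7 7 7 7 8 6 8 7 7 7 7]
300 [ 8  7  8  8  8  6  7  8  8  8  9  9 10  9 10 10 10]
310 [ 28  26  27  27  27  28  27  27  27   0  -4  -7 -10 -10 -11 -11 -13]
320 [ 27  27  27  27  27  28  27  28  28  -4  -7 -12 -14 -18 -20 -24 -26]
330 [ 28  26  28  26  28  27  28  28  27  29  -7 -10 -16 -18 -21 -24 -27]
340 [ 27  28  26  27  28  27  28  28  27  27  27  26  27 -17 -22 -25 -28]
scene 95 [-0.018 -0.012 -0.009 -0.007  0.024]
(array([22, 21, 19, 26,  4,  0,  0,  0,  0,  3]), array([-0.03 , -0.025, -0.019, -0.014, -0.008, -0.003,  0.002,  0.008,
        0.013,  0.019,  0.024]))
side 103 [-0.016 -0.007 -0.004 -0.001  0.002]
(array([19, 21, 23, 17, 15,  6,  1,  0,  0,  1]), array([-0.03 , -0.024, -0.019, -0.014, -0.008, -0.003,  0.002,  0.008,
        0.013,  0.018,  0.024]))
```

>>> jog_arm(
  slide=[
    [0,0,0.2],
    [0,0,0.15],
    [0,0,0.1],
    [0,0,0.07],
    [0,0,0.05],
    [0,0,0],
  ],
  rotation=[
    [0,0,0],
    [0,0,0],
    [0,0,0],
    [0,0,0],
    [0,0,0],
    [0,0,0],
  ],
  grip=[50,50,50,50,50,50],
)

```text
time: 6.35
tool_pos: [0.5576, -0.2388, 0.0043]
ee_rot: [0.785, 0.619, -0.0, -0.0]
contact_force: [0.0, 0.2, -0.3]
grip_width: 0.0466
finger_force: 0.0
```

>>> jog_arm(
  slide=[
    [0,0,0],
    [0,0,0],
    [0,0,0],
    [0,0,0],
    [0,0,0],
  ],
  rotation=[
    [0,0,0],
    [0,0,0],
    [0,0,0],
    [0,0,0],
    [0,0,0],
  ],
  grip=[20,0,0,0,0],
)

```text
time: 6.85
tool_pos: [0.5579, -0.2388, 0.0048]
ee_rot: [0.785, 0.619, 0.0, 0.0]
contact_force: [0.8, -0.5, 0.8]
grip_width: 0.0175
finger_force: 30.0
```

```bash
python3 - <<'E'
from h import *
plan([([.5579,-.2388,.065],pose(76.5),3),([.5215,-.1037,.075],pose(84),6)],dec=2)
E
```

```text
slide [[0.0, 0.0, -0.5], [0.0, 0.0, -0.5], [0.0, 0.0, -0.51], [0.51, -0.28, -0.04], [0.52, -0.27, -0.04], [0.52, -0.26, -0.04], [0.53, -0.24, -0.04], [0.54, -0.23, -0.04], [0.54, -0.22, -0.05]] 
rot [[0.0, 0.0, 0.0], [0.0, 0.0, 0.0], [0.0, 0.0, 0.01], [0.0, 0.0, -0.21], [0.0, 0.0, -0.21], [0.0, 0.0, -0.21], [0.0, 0.0, -0.21], [0.0, 0.0, -0.21], [0.0, 0.0, -0.2]]
max 0.54 end [ 0.5216 -0.1036  0.0752] [0.743 0.669 0.    0.   ]
```

>>> jog_arm(
  slide=[
    [0,0,-0.3],
    [0,0,-0.6],
    [0,0,-0.6],
    [0.51,-0.28,-0.04],
    [0.52,-0.27,-0.04],
    [0.52,-0.26,-0.04],
    [0.53,-0.24,-0.04],
    [0.54,-0.23,-0.04],
    [0.54,-0.22,-0.05],
    [0,0,0],
  ],
  rotation=[
    [0,0,0],
    [0,0,0],
    [0,0,0],
    [0,0,-0.2],
    [0,0,-0.2],
    [0,0,-0.2],
    [0,0,-0.2],
    [0,0,-0.2],
    [0,0,-0.2],
    [0,0,0],
  ],
  grip=[0,0,0,0,0,0,0,0,0,0],
)

```text
time: 7.85
tool_pos: [0.5209, -0.1002, 0.0754]
ee_rot: [0.743, 0.669, 0.0, -0.001]
contact_force: [0.5, 0.0, 0.2]
grip_width: 0.0178
finger_force: 30.0
```

```bash
python3 - <<'E'
from h import *
import pickle
np.set_printoptions(precision=4,suppress=True)
s=r.observe(); print(s['tool_pos'],s['ee_rot'],s['grip_width'])
M=R.from_quat(s['ee_rot']).as_matrix()
im=cam('wrist'); C=cloud(im); px=im['pixels'].astype(int); T=(C-s['tool_pos'])@M
m=(abs(T[...,1])<.03)&(T[...,2]<.02)&(T[...,2]>-.03)&(T[...,0]>.02)&(T[...,0]<.15)
q=T[m]; b=q[q[:,0]>.05]; print('blade tool z',np.median(b[:,2]),'slope',np.polyfit(b[:,0],b[:,2],1),'y line',np.polyfit(b[:,0],b[:,1],1),'xmax',np.percentile(b[:,0],[98,99.5]))
print(cv2.minAreaRect((b[:,:2]*1000).astype(np.float32)))
# case lid
l=(abs(C[...,2]-.0785)<.006)&(C[...,1]>.03)&(C[...,1]<.25)&(abs(C[...,0]-.547)<.12)
q=C[l]; print('lid',l.sum(),np.median(q[:,2]),cv2.minAreaRect((q[:,:2]*1000).astype(np.float32)))
sc=cam('scene');D=cloud(sc); save(sc,'s2'); sd=cam('side'); save(sd,'sd2')
for n,E,i in(('scene',D,sc),('side',cloud(sd),sd)):
    l=(abs(E[...,2]-.0785)<.005)&(E[...,1]>.03)&(E[...,1]<.25)&(abs(E[...,0]-.547)<.12)
    q=E[l]; print(n,'lid',l.sum(),np.median(q[:,2]),cv2.minAreaRect((q[:,:2]*1000).astype(np.float32)))
    t=(E-s['tool_pos'])@M; m=(abs(t[...,1])<.02)&(t[...,2]<.012)&(t[...,2]>-.02)&(t[...,0]>.05)&(t[...,0]<.15)
    b=t[m]; print(n,'blade',len(b),np.median(b[:,2]),np.polyfit(b[:,0],b[:,2],1),np.polyfit(b[:,0],b[:,1],1),b[:,0].max())
    # front face
    f=(E[...,2]>.01)&(E[...,2]<.05)&(E[...,1]>.03)&(E[...,1]<.1)&(abs(E[...,0]-.545)<.07)
    if f.sum()>30: q=E[f];print('front',f.sum(),np.polyfit(q[:,0],q[:,1],1),q.mean(0))
cv2.imwrite('pics/c3.png',np.hstack([im['pixels'][:300,130:430],cv2.resize(sc['pixels'][150:300,150:350],(400,300),interpolation=2)])[...,::-1])
pickle.dump([im,sc,sd],open('ims3.pkl','wb'))
E
```

```text
[ 0.5209 -0.1002  0.0754] [ 0.7433  0.6689  0.0004 -0.001 ] 0.017794460870586726
blade tool z -0.006471335023465006 slope [ 0.0009 -0.0065] y line [0.0014 0.    ] xmax [0.1252 0.1262]
((88.54930114746094, 0.07342147827148438), (77.05074310302734, 24.021953582763672), 0.2037663459777832)
lid 0 nan ((0.0, 0.0), (0.0, 0.0), 0.0)
scene lid 2228 0.07959024205918613 ((546.5159301757812, 139.0620574951172), (159.0456085205078, 167.08993530273438), 84.00029754638672)
scene blade 208 -0.007265744994096673 [ 0.01  -0.008] [-0.009   0.0017] 0.12678329572539954
front 501 [-0.1088  0.1224] [0.5516 0.0624 0.0301]
side lid 1608 0.07699918100800857 ((547.734130859375, 139.99725341796875), (156.66986083984375, 163.1351776123047), 83.5503921508789)
side blade 60 -0.004173554990822806 [-0.0009 -0.0041] [ 0.0078 -0.0087] 0.12774553143340048
front 383 [-0.0958  0.1186] [0.5264 0.0682 0.0295]
  return _methods._mean(a, axis=axis, dtype=dtype,
  ret = ret.dtype.type(ret / rcount)
```

View pics/c3.png

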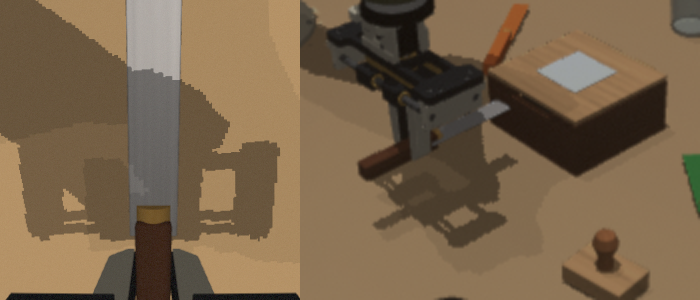

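The crop shows the blade held level and centred, pointing at the case front. I'm lowering it to slot height (blade centre at about 65 mm) and inserting about 40 mm.

>>> jog_arm(
  slide=[
    [0,0.02,0.13],
    [0,0,0.13],
    [0,0,0.12],
    [0.2,0,0],
    [0.2,0,0],
    [0.2,0,0],
    [0.2,0,0],
    [0.2,0,0],
    [0.1,0,0],
    [0.1,0,0],
  ],
  rotation=[
    [0,0,0],
    [0,0,0],
    [0,0,0],
    [0,0,0],
    [0,0,0],
    [0,0,0],
    [0,0,0],
    [0,0,0],
    [0,0,0],
    [0,0,0],
  ],
  grip=[0,0,0,0,0,0,0,0,0,0],
)

```text
time: 9.0
tool_pos: [0.5278, -0.0553, 0.0595]
ee_rot: [0.745, 0.668, 0.0, 0.0]
contact_force: [-0.2, -0.3, -0.7]
grip_width: 0.0181
finger_force: 30.0
```

>>> jog_arm(
  slide=[
    [0.15,0,0],
    [0.15,0,0],
    [0.15,0,0],
    [0.15,0,0],
    [0.15,0,0],
    [0.1,0,0],
    [0,0,0],
  ],
  rotation=[
    [0,0,0],
    [0,0,0],
    [0,0,0],
    [0,0,0],
    [0,0,0],
    [0,0,0],
    [0,0,0],
  ],
  grip=[0,0,0,0,0,0,0],
)

```text
time: 9.7
tool_pos: [0.5315, -0.0213, 0.0594]
ee_rot: [0.744, 0.668, 0.0, -0.0]
contact_force: [-0.4, -0.8, -0.9]
grip_width: 0.0182
finger_force: 30.0
```

```bash
cat >> h.py <<'E'
DIR=np.array([np.cos(np.radians(84)),np.sin(np.radians(84)),0])
FRONT=np.array([.5400,.0653,0])
def lev(s,z,pitch,d,off=-.0053):
    """TCP pose so that the blade centre at distance d ahead of TCP is at s m past the front, height z"""
    q=pose(84,pitch); return FRONT+DIR*s+[0,0,z]-q.apply([d,0,off]), q
E
python3 - <<'E'
from h import *
def L(p,d,n,z=.061): return (*lev(0,z,p,d),n)
c=plan([L(7,.087,3),L(14,.087,4),L(17,.065,5),L(25,.042,6)])
E
```

```text
slide [[0.01, -0.0, 0.12], [0.01, -0.01, 0.12], [-0.0, -0.0, 0.12], [0.01, -0.0, 0.07], [0.0, -0.0, 0.06], [0.01, -0.0, 0.07], [-0.0, -0.0, 0.06], [0.11, -0.0, 0.02], [0.11, -0.0, 0.02], [0.11, -0.0, 0.02]] 
rot [[0.0, 0.39, -0.01], [0.0, 0.39, -0.01], [0.0, 0.38, -0.02], [0.0, 0.29, 0.0], [0.0, 0.29, 0.0], [0.0, 0.3, 0.0], [0.0, 0.29, 0.0], [0.0, 0.1, 0.0], [0.0, 0.1, 0.0], [0.0, 0.1, 0.0]]
slide [[0.11, -0.0, 0.02], [0.12, -0.0, 0.02], [0.1, -0.0, 0.02], [0.1, -0.0, 0.03], [0.1, -0.0, 0.03], [0.1, -0.0, 0.03], [0.1, -0.0, 0.03], [0.09, -0.0, 0.04]] 
rot [[0.0, 0.1, 0.0], [0.0, 0.1, 0.0], [0.0, 0.22, 0.0], [0.0, 0.22, 0.0], [0.0, 0.22, 0.0], [0.0, 0.22, 0.0], [0.0, 0.23, 0.0], [0.0, 0.22, 0.0]]
max 0.39 end [0.5364 0.0297 0.0383] [ 0.725  0.653  0.161 -0.145]
```

>>> jog_arm(
  slide=[
    [0,0,0.12],
    [0,0,0.12],
    [0,0,0.12],
    [0,0,0.07],
    [0,0,0.06],
    [0,0,0.07],
    [0,0,0.06],
    [0,0,0],
  ],
  rotation=[
    [0,0.39,0],
    [0,0.39,0],
    [0,0.38,0],
    [0,0.29,0],
    [0,0.29,0],
    [0,0.3,0],
    [0,0.29,0],
    [0,0,0],
  ],
  grip=[0,0,0,0,0,0,0,0],
)

```text
time: 10.5
tool_pos: [0.5314, -0.0214, 0.0344]
ee_rot: [0.74, 0.661, 0.091, -0.081]
contact_force: [-0.1, -0.4, -1.1]
grip_width: 0.0177
finger_force: 30.0
```

>>> jog_arm(
  slide=[
    [0.11,0,0.02],
    [0.11,0,0.02],
    [0.11,0,0.02],
    [0.11,0,0.02],
    [0.11,0,0.02],
    [0,0,0],
  ],
  rotation=[
    [0,0.1,0],
    [0,0.1,0],
    [0,0.1,0],
    [0,0.1,0],
    [0,0.1,0],
    [0,0,0],
  ],
  grip=[0,0,0,0,0,0],
)

```text
time: 11.1
tool_pos: [0.5342, 0.003, 0.0368]
ee_rot: [0.736, 0.66, 0.11, -0.099]
contact_force: [-0.8, -1.1, 0.0]
grip_width: 0.0176
finger_force: 30.0
```

```bash
cat >> h.py <<'E'
def look(name,show=True):
    s=r.observe(); M=R.from_quat(s['ee_rot']).as_matrix()
    out=[]
    for n in ('scene','side'):
        im=cam(n);E=cloud(im)
        c=(E-FRONT)@np.c_[DIR,[-DIR[1],DIR[0],0],[0,0,1]]   # case-ish frame: depth past front, lateral, z
        l=(abs(c[...,1])<.075)&(c[...,0]>-.02)&(c[...,0]<.2)&(c[...,2]>.068)
        t=(E-s['tool_pos'])@M
        l&=~((abs(t[...,1])<.11)&(t[...,2]<.03)&(t[...,0]<.06)&(t[...,0]>-.1))
        # pale lid colours
        p=im['pixels'].astype(int); l&=(p.sum(-1)>230)
        q=c[l]
        if len(q)>50:
            rc=cv2.fitLine(q[:,[0,2]].astype(np.float32),cv2.DIST_HUBER,0,.01,.01).ravel()
            print(n,len(q),'lid angle',round(float(np.arctan(-rc[1]/rc[0])),3),'max z',np.percentile(q[:,2],99).round(3))
        m=(abs(t[...,1])<.02)&(t[...,2]<.04)&(t[...,2]>-.05)&(t[...,0]>.045)&(t[...,0]<.15)&(c[...,0]<0)
        b=t[m]
        if len(b)>20: print('  blade',len(b),np.polyfit(b[:,0],b[:,2],1).round(4),b[:,0].max().round(4))
        out.append(im['pixels'][130:280,150:350] if n=='scene' else im['pixels'][130:280,180:380])
    if show: cv2.imwrite('pics/'+name+'.png',cv2.resize(np.hstack(out),(800,300),interpolation=2)[...,::-1])
E
python3 - <<'E'
from h import *
look('l1')
E
```

```text
scene 1654 lid angle 0.11 max z 0.097
  blade 128 [-2.5118  0.1616] 0.077
side 1138 lid angle 0.108 max z 0.093
```

View pics/l1.png

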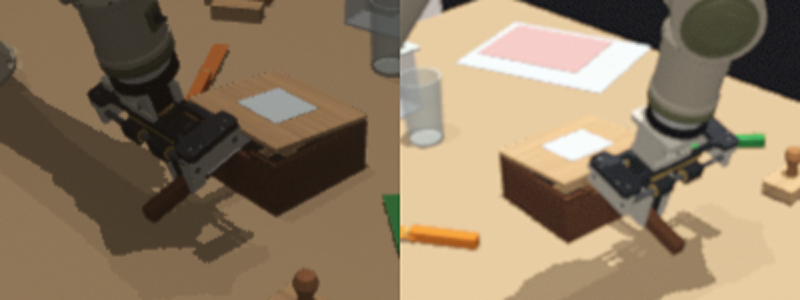

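The crops show the lid ajar with the blade under it: a dark gap at (265,150) left and (560,185) right. The measured angle is about 0.11 rad. Going further.

>>> jog_arm(
  slide=[
    [0.1,0,0.02],
    [0.1,0,0.03],
    [0.1,0,0.03],
    [0.1,0,0.03],
    [0.1,0,0.03],
    [0.1,0,0.04],
    [0,0,0],
  ],
  rotation=[
    [0,0.22,0],
    [0,0.22,0],
    [0,0.22,0],
    [0,0.22,0],
    [0,0.22,0],
    [0,0.23,0],
    [0,0,0],
  ],
  grip=[0,0,0,0,0,0,0],
)

```text
time: 11.9
tool_pos: [0.5368, 0.0273, 0.0382]
ee_rot: [0.727, 0.651, 0.162, -0.145]
contact_force: [-0.7, -1.4, -1.8]
grip_width: 0.0181
finger_force: 30.0
```

```bash
python3 - <<'E'
from h import *
look('l2',0)
def L(s,z,p,d,n): return (*lev(s,z,p,d),n)
print(lev(0,.061,25,.042)[0])
E
```

```text
scene 1036 lid angle 0.361 max z 0.132
side 743 lid angle 0.355 max z 0.13
[0.53625526 0.0296712  0.0384466 ]
```

The lid is at about 0.36 rad, well ajar. Next I'll slide the tip back under the lid's front part for better leverage, then swing the lid along its arc with the blade.

```bash
python3 - <<'E'
from h import *
def L(s,z,p,n): return (*lev(s,z,p,.1285),n)
def A(phi,p,n,rho=.135): return L(.15-rho*np.cos(phi),.0705+rho*np.sin(phi),p,n)
s=r.observe(); q=R.from_quat(s['ee_rot']); t=s['tool_pos']+q.apply([.1285,0,-.0053]); print('tip s,z',(t-FRONT)@DIR,t[2], q.apply([1,0,0]))
plan([L(.05,.098,26,3),L(.024,.110,28,3),A(.36,29,2),A(.48,33,4),A(.65,37,5)])
E
```

```text
tip s,z 0.07615907884497275 0.09744679310367882 [0.0994323  0.90082484 0.42264386]
slide [[-0.19, -0.01, -0.08], [-0.2, -0.0, -0.08], [-0.19, -0.01, -0.08], [-0.15, 0.0, -0.15], [-0.15, 0.0, -0.15], [-0.14, 0.0, -0.14], [0.04, 0.0, -0.07], [0.05, 0.0, -0.06], [0.08, 0.0, -0.0], [0.09, 0.0, -0.0]] 
rot [[0.01, 0.06, -0.01], [0.0, 0.05, -0.02], [0.01, 0.06, -0.01], [-0.0, 0.11, -0.0], [-0.0, 0.11, -0.0], [-0.0, 0.11, -0.01], [-0.0, 0.08, 0.0], [-0.0, 0.09, 0.0], [-0.0, 0.17, 0.0], [-0.0, 0.16, 0.0]]
slide [[0.08, 0.0, -0.01], [0.09, 0.0, -0.0], [0.11, 0.0, -0.0], [0.11, 0.0, -0.0], [0.11, 0.0, -0.0], [0.1, 0.0, -0.0], [0.11, 0.0, -0.0]] 
rot [[-0.0, 0.17, 0.0], [-0.0, 0.16, 0.0], [-0.0, 0.13, 0.0], [-0.0, 0.13, 0.0], [-0.0, 0.14, 0.0], [-0.0, 0.13, 0.0], [-0.0, 0.14, 0.0]]
max 0.2 end [0.534  0.0089 0.0707] [ 0.705  0.635  0.236 -0.212]
```

>>> jog_arm(
  slide=[
    [-0.19,0,-0.08],
    [-0.2,0,-0.08],
    [-0.19,0,-0.08],
    [-0.15,0,-0.15],
    [-0.15,0,-0.15],
    [-0.14,0,-0.14],
    [0.04,0,-0.07],
    [0.05,0,-0.06],
    [0.08,0,0],
    [0.09,0,0],
  ],
  rotation=[
    [0,0.06,-0.01],
    [0,0.05,-0.01],
    [0,0.06,-0.01],
    [0,0.11,0],
    [0,0.11,0],
    [0,0.11,0],
    [0,0.08,0],
    [0,0.09,0],
    [0,0.17,0],
    [0,0.16,0],
  ],
  grip=[0,0,0,0,0,0,0,0,0,0],
)

```text
time: 13.0
tool_pos: [0.5324, -0.0143, 0.0547]
ee_rot: [0.717, 0.644, 0.199, -0.178]
contact_force: [-0.9, -1.4, -1.9]
grip_width: 0.018
finger_force: 30.0
```

>>> jog_arm(
  slide=[
    [0.08,0,0],
    [0.09,0,0],
    [0.11,0,0],
    [0.11,0,0],
    [0.11,0,0],
    [0.1,0,0],
    [0.11,0,0],
    [0,0,0],
  ],
  rotation=[
    [0,0.17,0],
    [0,0.16,0],
    [0,0.13,0],
    [0,0.13,0],
    [0,0.14,0],
    [0,0.13,0],
    [0,0.14,0],
    [0,0,0],
  ],
  grip=[0,0,0,0,0,0,0,0],
)

```text
time: 13.8
tool_pos: [0.5347, 0.0094, 0.0706]
ee_rot: [0.705, 0.634, 0.237, -0.212]
contact_force: [-1.2, -0.3, -0.5]
grip_width: 0.0174
finger_force: 30.0
```

```bash
python3 - <<'E'
from h import *
look('l3')
s=r.observe(); q=R.from_quat(s['ee_rot']); t=s['tool_pos']+q.apply([.1285,0,-.0053]); print('tip s,z',(t-FRONT)@DIR,t[2], q.apply([1,0,0]))
E
```

```text
scene 384 lid angle -0.914 max z 0.171
  blade 89 [ 0.0126 -0.009 ] 0.0767
side 528 lid angle 0.65 max z 0.167
tip s,z 0.043151049322108136 0.15205441165458713 [0.0839465  0.79423091 0.60178921]
```

View pics/l3.png

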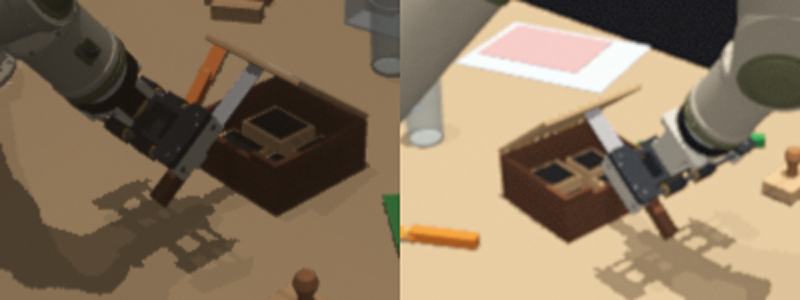

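The image shows the lid at about 0.65 rad with the blade tip under it: (262,70) left, (595,120) right. The knife hasn't slipped, so I continue along the arc.

```bash
python3 - <<'E'
from h import *
def L(s,z,p,n): return (*lev(s,z,p,.1285),n)
def A(phi,p,n,rho=.132): return L(.15-rho*np.cos(phi),.0705+rho*np.sin(phi),p,n)
plan([A(.8,36,4),A(1.0,30,5),A(1.2,22,5),A(1.45,10,6),A(1.72,3,6)])
E
```

```text
slide [[0.12, -0.0, -0.02], [0.12, -0.0, -0.03], [0.13, -0.01, -0.02], [0.12, -0.0, -0.03], [0.13, -0.0, -0.07], [0.13, -0.0, -0.08], [0.13, -0.0, -0.08], [0.13, -0.0, -0.08], [0.13, -0.0, -0.08], [0.13, -0.0, -0.08]] 
rot [[0.0, -0.04, -0.0], [0.01, -0.04, -0.0], [0.0, -0.04, -0.0], [0.01, -0.05, -0.0], [-0.0, -0.2, -0.0], [-0.0, -0.2, -0.0], [-0.0, -0.2, -0.0], [-0.0, -0.2, -0.0], [-0.0, -0.2, -0.0], [-0.0, -0.27, -0.0]]
slide [[0.13, -0.0, -0.09], [0.13, -0.0, -0.09], [0.13, -0.0, -0.09], [0.12, -0.0, -0.1], [0.14, -0.0, -0.09], [0.14, -0.0, -0.1], [0.14, -0.0, -0.1], [0.13, -0.0, -0.11], [0.13, -0.0, -0.11], [0.13, -0.01, -0.12]] 
rot [[-0.0, -0.26, -0.0], [-0.0, -0.27, -0.0], [-0.0, -0.26, -0.0], [-0.0, -0.27, -0.0], [-0.0, -0.33, -0.0], [-0.0, -0.33, -0.0], [-0.0, -0.33, -0.0], [-0.0, -0.34, -0.0], [-0.0, -0.33, -0.0], [-0.0, -0.34, -0.0]]
slide [[0.15, 0.0, -0.04], [0.15, 0.0, -0.04], [0.14, 0.0, -0.04], [0.14, 0.0, -0.05], [0.14, 0.0, -0.05], [0.15, 0.0, -0.05]] 
rot [[-0.0, -0.19, -0.0], [-0.0, -0.2, -0.0], [-0.0, -0.19, -0.0], [-0.0, -0.2, -0.0], [-0.0, -0.19, -0.0], [-0.0, -0.2, -0.0]]
max 0.34 end [0.5442 0.1068 0.189 ] [ 0.743  0.669  0.019 -0.018]
```

>>> jog_arm(
  slide=[
    [0.12,0,-0.02],
    [0.12,0,-0.03],
    [0.13,0,-0.02],
    [0.12,0,-0.03],
    [0.13,0,-0.07],
    [0.13,0,-0.08],
    [0.13,0,-0.08],
    [0.13,0,-0.08],
    [0.13,0,-0.08],
    [0.13,0,-0.08],
  ],
  rotation=[
    [0,-0.04,0],
    [0,-0.04,0],
    [0,-0.04,0],
    [0,-0.05,0],
    [0,-0.2,0],
    [0,-0.2,0],
    [0,-0.2,0],
    [0,-0.2,0],
    [0,-0.2,0],
    [0,-0.27,0],
  ],
  grip=[0,0,0,0,0,0,0,0,0,0],
)

```text
time: 14.9
tool_pos: [0.5379, 0.0383, 0.1186]
ee_rot: [0.721, 0.648, 0.182, -0.162]
contact_force: [-0.5, -2.1, -1.1]
grip_width: 0.0179
finger_force: 30.0
```

>>> jog_arm(
  slide=[
    [0.13,0,-0.09],
    [0.13,0,-0.09],
    [0.13,0,-0.09],
    [0.12,0,-0.1],
    [0.14,0,-0.09],
    [0.14,0,-0.1],
    [0.14,0,-0.1],
    [0.13,0,-0.11],
    [0.13,0,-0.11],
    [0.13,0,-0.12],
  ],
  rotation=[
    [0,-0.26,0],
    [0,-0.27,0],
    [0,-0.26,0],
    [0,-0.27,0],
    [0,-0.33,0],
    [0,-0.33,0],
    [0,-0.33,0],
    [0,-0.34,0],
    [0,-0.33,0],
    [0,-0.34,0],
  ],
  grip=[0,0,0,0,0,0,0,0,0,0],
)

```text
time: 15.9
tool_pos: [0.5413, 0.0742, 0.1748]
ee_rot: [0.741, 0.666, 0.065, -0.057]
contact_force: [0.6, -1.6, -1.9]
grip_width: 0.0174
finger_force: 30.0
```

>>> jog_arm(
  slide=[
    [0.15,0,-0.04],
    [0.15,0,-0.04],
    [0.14,0,-0.04],
    [0.14,0,-0.05],
    [0.14,0,-0.05],
    [0.15,0,-0.05],
    [0,0,0],
  ],
  rotation=[
    [0,-0.19,0],
    [0,-0.2,0],
    [0,-0.19,0],
    [0,-0.2,0],
    [0,-0.19,0],
    [0,-0.2,0],
    [0,0,0],
  ],
  grip=[0,0,0,0,0,0,0],
)

```text
time: 16.6
tool_pos: [0.5448, 0.1088, 0.1895]
ee_rot: [0.742, 0.669, 0.02, -0.017]
contact_force: [-0.6, -0.1, -0.7]
grip_width: 0.0179
finger_force: 30.0
```

```bash
python3 - <<'E'
from h import *
look('l4')
s=r.observe(); q=R.from_quat(s['ee_rot']); t=s['tool_pos']+q.apply([.1285,0,-.0053]); print(s['time'],s['contact_force'],s['grip_width'],'tip s,z',(t-FRONT)@DIR,t[2], q.apply([1,0,0]))
# lid points in case frame for side
for n in ('side','scene'):
    E=cloud(cam(n)); c=(E-FRONT)@np.c_[DIR,[-DIR[1],DIR[0],0],[0,0,1]]
    for z in (.1,.13,.16,.19,.21):
        m=(abs(c[...,2]-z)<.008)&(abs(c[...,1])<.08)&(c[...,0]>.1)&(c[...,0]<.22); print(n,z,m.sum(),np.median(c[m][:,0]) if m.sum() else '')
E
```

```text
scene 184 lid angle -1.425 max z 0.22
side 2142 lid angle -1.399 max z 0.215
16.7 [ 0.30039645  0.55798569 -0.64270421] 0.01762359391936948 tip s,z 0.17028640931852265 0.20110374248608534 [0.10481336 0.99313865 0.0518631 ]
side 0.1 264 0.15669363819583998
side 0.13 242 0.1625230621059158
side 0.16 207 0.1678778554769348
side 0.19 211 0.17248666550504824
side 0.21 163 0.17720491233726204
scene 0.1 306 0.15370859630146314
scene 0.13 313 0.15892591336856374
scene 0.16 272 0.16448693000456638
scene 0.19 226 0.16988431216303526
scene 0.21 282 0.17323226286329968
```

View pics/l4.png

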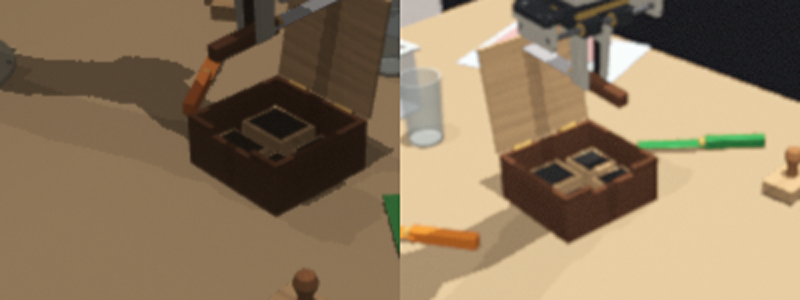

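The lid stands just past upright, about 1.74 rad measured, and stays there. Now I'll retreat and lay the knife back on the clear patch where it came from.

```bash
python3 - <<'E'
from h import *
plan([([.5300,-.03,.195],pose(84),6),([.556,-.239,.12],pose(78),8),([.556,-.239,.02],pose(78),6),([.556,-.239,.0055],pose(78),5)])
E
```

```text
slide [[-0.57, -0.0, -0.05], [-0.57, -0.0, -0.05], [-0.57, -0.0, -0.05], [-0.57, -0.0, -0.04], [-0.57, -0.0, -0.04], [-0.57, -0.0, -0.03], [-0.64, 0.15, 0.23], [-0.64, 0.16, 0.24], [-0.64, 0.16, 0.23], [-0.63, 0.17, 0.24]] 
rot [[0.0, -0.08, -0.0], [0.0, -0.08, -0.0], [0.0, -0.08, -0.0], [0.0, -0.08, -0.01], [0.01, -0.09, -0.01], [0.0, -0.08, 0.0], [0.0, -0.0, 0.12], [0.0, -0.0, 0.13], [0.0, -0.0, 0.12], [0.0, -0.0, 0.13]]
slide [[-0.63, 0.18, 0.23], [-0.63, 0.19, 0.24], [-0.63, 0.2, 0.23], [-0.63, 0.21, 0.24], [0.0, -0.0, 0.42], [0.0, -0.0, 0.42], [0.0, -0.0, 0.41], [0.0, -0.0, 0.42], [0.0, -0.0, 0.41], [0.0, -0.0, 0.42]] 
rot [[0.0, -0.0, 0.12], [0.0, -0.0, 0.13], [0.0, -0.0, 0.12], [0.0, -0.0, 0.13], [0.0, -0.0, -0.0], [0.0, -0.0, -0.0], [0.0, -0.0, -0.0], [0.0, -0.0, -0.0], [0.0, -0.0, -0.0], [0.0, -0.0, -0.0]]
slide [[0.0, -0.0, 0.07], [0.0, -0.0, 0.07], [0.0, -0.0, 0.07], [0.0, -0.0, 0.07], [0.0, -0.0, 0.08]] 
rot [[0.0, -0.0, -0.0], [0.0, -0.0, -0.0], [0.0, -0.0, -0.0], [0.0, -0.0, -0.0], [0.0, -0.0, -0.0]]
max 0.64 end [ 0.556  -0.239   0.0055] [ 0.777  0.629  0.    -0.   ]
```

>>> jog_arm(
  slide=[
    [-0.57,0,-0.05],
    [-0.57,0,-0.05],
    [-0.57,0,-0.05],
    [-0.57,0,-0.04],
    [-0.57,0,-0.04],
    [-0.57,0,-0.03],
    [-0.64,0.15,0.23],
    [-0.64,0.16,0.24],
    [-0.64,0.16,0.23],
    [-0.63,0.17,0.24],
  ],
  rotation=[
    [0,-0.08,0],
    [0,-0.08,0],
    [0,-0.08,0],
    [0,-0.08,0],
    [0,-0.09,0],
    [0,-0.08,0],
    [0,0,0.12],
    [0,0,0.13],
    [0,0,0.12],
    [0,0,0.13],
  ],
  grip=[0,0,0,0,0,0,0,0,0,0],
)

```text
time: 17.8
tool_pos: [0.5424, -0.1371, 0.1573]
ee_rot: [0.762, 0.648, 0.0, 0.001]
contact_force: [0.6, -0.0, -0.6]
grip_width: 0.0179
finger_force: 30.0
```

>>> jog_arm(
  slide=[
    [-0.63,0.18,0.23],
    [-0.63,0.19,0.24],
    [-0.63,0.2,0.23],
    [-0.63,0.21,0.24],
    [0,0,0.4],
    [0,0,0.4],
    [0,0,0.4],
    [0,0,0.4],
    [0,0,0.4],
    [0,0,0],
  ],
  rotation=[
    [0,0,0.12],
    [0,0,0.13],
    [0,0,0.12],
    [0,0,0.13],
    [0,0,0],
    [0,0,0],
    [0,0,0],
    [0,0,0],
    [0,0,0],
    [0,0,0],
  ],
  grip=[0,0,0,0,0,0,0,0,0,0],
)

```text
time: 18.8
tool_pos: [0.5541, -0.2402, 0.0383]
ee_rot: [0.778, 0.628, -0.001, -0.001]
contact_force: [-0.2, 0.2, -0.8]
grip_width: 0.0178
finger_force: 30.0
```

```bash
python3 - <<'E'
from h import *
np.set_printoptions(precision=4,suppress=True)
s=r.observe(); print(s['tool_pos'],s['contact_force']); q=R.from_quat(s['ee_rot']); M=q.as_matrix(); print(M[:,0],M[:,2])
C=cloud(cam('wrist')); T=(C-s['tool_pos'])@M
m=(abs(T[...,1])<.01)&(T[...,2]<.015)&(T[...,2]>-.03)&(T[...,0]>.04)&(T[...,0]<.15)
b=T[m]; print('blade z',np.polyfit(b[:,0],b[:,2],1),np.median(C[m][:,2]),'xmax',b[:,0].max())
plan([([s['tool_pos'][0],s['tool_pos'][1],.0055],pose(np.degrees(np.arctan2(M[1,0],M[0,0]))),6)])
E
```

```text
[ 0.5541 -0.2402  0.0383] [-0.2126  0.1689 -0.797 ]
[ 0.2112  0.9774 -0.    ] [-0.0019  0.0004 -1.    ]
blade z [ 0.001  -0.0066] 0.04473695455838983 xmax 0.12692626449473252
slide [[-0.0, -0.0, 0.14], [-0.0, -0.0, 0.14], [-0.0, -0.0, 0.14], [-0.0, -0.0, 0.14], [-0.0, -0.01, 0.14], [-0.0, -0.0, 0.15]] 
rot [[-0.0, 0.0, 0.0], [-0.0, 0.0, 0.0], [-0.0, 0.0, 0.0], [-0.0, 0.0, 0.0], [-0.0, 0.0, 0.0], [-0.01, 0.0, 0.0]]
max 0.15 end [ 0.5543 -0.2402  0.0053] [0.778 0.628 0.    0.   ]
```

The knife is still level and in place in the grip. Setting it down.

>>> jog_arm(
  slide=[
    [0,0,0.2],
    [0,0,0.2],
    [0,0,0.2],
    [0,0,0.13],
    [0,0,0.06],
    [0,0,0.03],
    [0,0,0.01],
    [0,0,0],
  ],
  rotation=[
    [0,0,0],
    [0,0,0],
    [0,0,0],
    [0,0,0],
    [0,0,0],
    [0,0,0],
    [0,0,0],
    [0,0,0],
  ],
  grip=[0,0,0,0,0,0,0,0],
)

```text
time: 19.65
tool_pos: [0.5562, -0.239, 0.0069]
ee_rot: [0.778, 0.629, 0.001, 0.001]
contact_force: [-0.6, -0.6, -1.2]
grip_width: 0.0175
finger_force: 30.0
```

>>> jog_arm(
  slide=[
    [0,0,0.02],
    [0,0,0.02],
    [0,0,0.01],
    [0,0,0],
  ],
  rotation=[
    [0,0,0],
    [0,0,0],
    [0,0,0],
    [0,0,0],
  ],
  grip=[0,0,0,0],
)

```text
time: 20.05
tool_pos: [0.5561, -0.239, 0.0048]
ee_rot: [0.778, 0.629, 0.001, 0.001]
contact_force: [-0.9, 0.3, 0.1]
grip_width: 0.0176
finger_force: 30.0
```

>>> jog_arm(
  slide=[
    [0,0,0],
    [0,0,0],
    [0,0,0],
    [0,0,0],
    [0,0,0],
    [0,0,0],
  ],
  rotation=[
    [0,0,0],
    [0,0,0],
    [0,0,0],
    [0,0,0],
    [0,0,0],
    [0,0,0],
  ],
  grip=[20,24,30,40,50,50],
)

```text
time: 20.65
tool_pos: [0.5561, -0.239, 0.0047]
ee_rot: [0.778, 0.629, 0.0, 0.0]
contact_force: [0.1, 0.1, -0.4]
grip_width: 0.0449
finger_force: 0.0
```

>>> jog_arm(
  slide=[
    [0,0,-0.2],
    [0,0,-0.4],
    [0,0,-0.7],
    [0,0,-0.8],
    [0,0,-0.8],
    [0,0,-0.8],
    [0,0,0],
    [0,0,0],
  ],
  rotation=[
    [0,0,0],
    [0,0,0],
    [0,0,0],
    [0,0,0],
    [0,0,0],
    [0,0,0],
    [0,0,0],
    [0,0,0],
  ],
  grip=[50,50,50,50,50,50,50,50],
)

```text
time: 21.45
tool_pos: [0.5563, -0.239, 0.1545]
ee_rot: [0.778, 0.629, 0.001, 0.002]
contact_force: [0.0, 0.3, 0.2]
grip_width: 0.0464
finger_force: 0.0
```

```bash
python3 - <<'E'
from h import *
np.set_printoptions(precision=4,suppress=True)
s=r.observe(); print(s['time'],s['tool_pos'])
im=cam('wrist');C=cloud(im);z=C[...,2]
m=(z>.007)&(z<.03)&(abs(C[...,0]-.566)<.08)&(C[...,1]<-.08)&(C[...,1]>-.33)
print('knife',cv2.minAreaRect((C[m][:,:2]*1000).astype(np.float32)),'z',np.percentile(z[m],[5,50,95]))
sc=cam('scene'); save(sc,'end'); E=cloud(sc)
for n,(a,b,c,d) in {'stamp':(278,260,328,305),'glue':(205,296,248,346)}.items():
    P=E[b:d,a:c].reshape(-1,3); Q=P[(P[:,2]>.006)&(P[:,2]<.13)]; print(n,cv2.minAreaRect((Q[:,:2]*1000).astype(np.float32)))
look('x',0)
E
```

```text
21.45 [ 0.5563 -0.239   0.1545]
knife ((563.1902465820312, -207.86947631835938), (194.28334045410156, 23.49526023864746), 77.99755096435547) z [0.0102 0.0119 0.0209]
stamp ((764.6513671875, -67.41866302490234), (77.39411163330078, 52.593841552734375), 3.065096616744995)
glue ((737.8634643554688, -253.21829223632812), (56.44057846069336, 56.935447692871094), 88.63082885742188)
scene 110 lid angle -1.373 max z 0.221
side 2508 lid angle -1.384 max z 0.217
```

View pics/end.png

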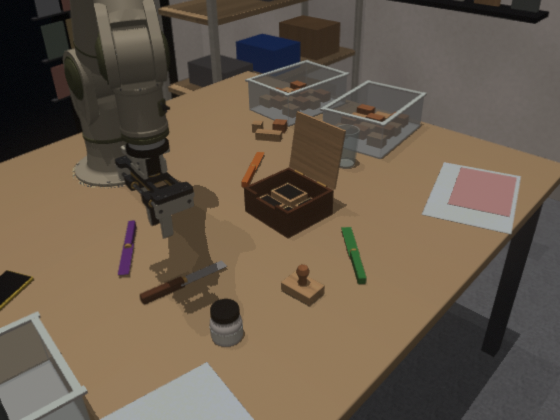

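The final image shows the lid standing open at (318,150) and the knife flat at (185,283). The stamp and glue measure as unmoved, the tumbler is still at (346,146), and the gripper is clear. Handing in.

```bash
python3 -c "
from station import r; print(r.sign_off())"
```

```text
the job is handed in; nothing more can be done
None
```

The job is handed in: the knife prised the lid open and swung it just past upright (about 1.75 rad), where it stays; the knife lies flat on the table clear of the case, and the glue jar, hand stamp and tumbler are where they stood.

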